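# Load the green specimen mount into the sprung microscope stage

## Robot

A 7-joint arm with a two-finger parallel gripper is mounted at the origin on the work surface. World frame = base frame: x ahead of the robot, y to its left, z up, the work surface at z = 0. Lengths are in m, angles in rad, forces in N, time in s.
With the tool pointing down it reaches from about 0.425 to 0.925 m from the base axis. Payload 6.8 kg.
Tool frame: the origin (TCP) lies between the finger pads; the fingertips stand 22 mm ahead of it and the grasp point (between the pads) lies 3 mm ahead of it; z points along the fingers, y is the line along which they close (so a half turn about z gives the same grasp; the last joint's range is limited). The gripper opens to 85 mm and grips with 20 to 120 N. Pads are 22 mm wide; open, the fingers measure 114 mm over their backs; the gripper's body (76 mm by 85 mm) begins 54 mm behind the grasp point. The pads swing forward as they close: fully open they stand 13 mm farther back than shut.
Start: joints at [-1.259, 0.477, 0.022, 1.555, -0.011, 1.109, -0.083], TCP at [0.275, 0.616, 0.253] pointing down, gripper open.
Joint ranges: [-2.96, 2.96], [-0.34, 2.1], [-1.41, 1.46], [0.24, 2.44], [-1.37, 4.51], [0.17, 1.92], [-2.96, 2.96]. Speed limits (rad/s): [2.39, 2.39, 3.14, 3.14, 3.14, 3.14, 3.14].

## Interface

Orientations are given as a unit quaternion [w, x, y, z].
In Python, from station import bot gives the robot as it stands.
- The arm moves only by the tool servo_tool, never from a script. Its argument "motion" is a list that holds one entry, the list of rows, each a list of 5 numbers: the opening, from 0 (shut) to 1 (fully open), then the shift along the world's x, y, z each as a share of 0.04 m, from -1 to 1, then the turn about the world's z as a share of 0.12 rad, from -1 to 1. A call has 1 to 20 rows; each row shifts and turns the commanded pose from where the row before left it; what a row does not reach is not made up. A row lasts 1/10 s, in which the tool goes at most 50 mm and 8.59 degrees, less where a joint would pass 70% of its speed; a pose out of reach is approached as far as the arm can. A call with a number of a shift or a turn outside -1 to 1 is refused whole. A call with a gripper value outside its range is refused whole. The fingers move at their own pace and stop on an object; "newtons" is the grip in N (left out, the last holds). Time passes only in rows, so rows that do not move let the fingers close. It gives the time, the measured TCP pose, the force, the opening and the grip force at its end, in the units of the state.
- bot.get_obs(): the state, without advancing time (a new reading comes with each control period).
- bot.read_camera(name): name is "side" or "top"; returns (picture, depth): 384x512x3 uint8, red, green, blue; 384x512 float32, m along the optical axis (not along the pixel's ray), 0 where there is no reading.
- bot.get_calibration(name): a dict with "fovy" (degrees; the focal length in pixels is half the picture's height over the tangent of half this angle, whatever the lens; pixels are square), "cx", "cy" (the principal point, pixels), "view" (4x4, takes a point from world to camera coordinates). Camera axes: x right, y down, z forward; pixel columns grow to the right and rows downward; lengths in m; the calibration is good to about 2 mm. A picture is of the moment at which its call begins. get_calibration takes no time and is no camera call.
- bot.hand_in(): hands the job in; it is judged then, once.
The state is a dict: "t": time; "q": joint angles; "joint_vel": joint speeds; "joint_torque": joint torques, N m; "eef_pos": TCP position; "tool_rot": TCP orientation; "contact_force": force on the tool from outside, world axes, zero at the start; "torque": the same for the moment, N m; "gripper_width": opening from 0.0 (shut) to 1.0 (fully open); "grasp_force": force on a finger pad.
Only numpy, scipy, OpenCV 4.12 (cv2) and the standard library are available. Lean on these libraries where they do the work, as an engineer would, in place of code of your own. Each camera call takes 0.05 s, during which the arm holds its last target. There are 200 camera calls.

## Task

Load the green specimen mount into the sprung stage: stand it upright in the black ring in the middle of the stage's square platform, while the platform is still up. Then push the platform down with the mount on it and keep it down until the blue latch tongue has slid fully out over the platform's steel ear, so that the platform stays down when you let go and back away.

Things in the scene. Friction and masses are not known exactly. Their poses are not given: they have to be found in the camera images.
- mount_green: loose specimen mount, 80 to 170 g: aluminium foot 50 mm across, 8 mm thick, and on it a green resin cylinder 32 mm across (grasp here), 42 mm high in all. Origin: centre of its underside, z up its axis. Stands on the open bench; a red and a white mount of the same shape, not wanted, stand at least 90 mm away centre to centre.
- pad_top (a point): centre of the top of the sprung platform, moves with it; x points to the latch, z up. Aluminium plate 90 x 90 mm with a black ring (72 mm outside, 52 mm inside) at its centre, and a 24 mm wide steel ear 18 mm out from its +x side, on a white housing 36 mm high. Top 66 mm above the bench when up, 50 mm at its stop. Grey latch guide: 87 to 121 mm out in x, top 68 mm above the bench.
- stage_pad (a joint): how far the platform is pressed down, m: 0 up, 0.016 at its lower stop. A spring pushes it up: about 3 N to start it (the mount's weight alone does not), 11 N at the stop. Beyond 0.0125 its ear is clear below the tongue; once latched it rests near 0.0125.
- stage_latch (a joint): how far the blue latch tongue (24 mm wide, 8 mm thick, yellow line at its tip, underside 53.5 mm above the bench) has slid out over the ear, m: about 0 while the ear's edge blocks it, 0.010 fully out. Spring driven but slow: keep the platform at its stop about 1 s while it slides out by itself; let up too early, it may stick halfway (press again, hold longer).
Mind the look-alikes: they are no part of the job. Leave any purple or yellow look-alike of the mount_green alone.

How it is judged:
By the outcome, as a careful person would: the job done as asked, in the order asked, and still so for the second after the job is handed in, with the robot touching nothing.
It also fails if it takes over 38 s, if anything falls off the work surface, if the arm or the gripper's body presses on something with over 40 N, if the wrist force passes 120 N, or if a joint passes its speed limit or range.

## Working session

There is one attempt and no reset: what is moved stays moved. The work goes in short steps, Python scripts to look and compute and a tool call to move; the robot and the scene stay as the last step left them, time stands still between calls to the robot, and variables do not carry over. Pictures are saved under pics/ and viewed, at most 10 in all, crops included, and the job is handed in when it is done.

Besides the shell and the picture viewer there is one more tool, called by a JSON object that holds its "op" and its "data", one argument or row to a line. servo_tool: Moves the arm, as the interface text tells. Shift numbers are shares of 0.04 m and turn numbers shares of 0.12 rad, none past 1 either way. Its arguments: {"type":"object","properties":{"motion":{"type":"array"},"newtons":{"type":"number"}},"required":["motion"]}

```bash
mkdir -p pics; cat > h.py <<'E'
import numpy as np, cv2
from station import bot
def grab(n):
    im,d=bot.read_camera(n); c=bot.get_calibration(n); np.savez(f'/tmp/{n}.npz',im=im,d=d); return im,d,c
def cloud(d,c):
    f=d.shape[0]/2/np.tan(np.radians(c['fovy'])/2)
    v,u=np.mgrid[:d.shape[0],:d.shape[1]]
    P=np.stack([(u-c['cx'])/f*d,(v-c['cy'])/f*d,d,np.ones_like(d)],-1)
    return (P@np.linalg.inv(np.array(c['view'])).T)[...,:3]
def ray(u,v,z,c,H=384):
    f=H/2/np.tan(np.radians(c['fovy'])/2); T=np.linalg.inv(np.array(c['view']))
    r=T[:3,:3]@np.array([(u-c['cx'])/f,(v-c['cy'])/f,1]); o=T[:3,3]
    return o+r*(z-o[2])/r[2]
E
python3 - <<'E'
from h import *
for n in('top','side'):
    im,d,c=grab(n); cv2.imwrite(f'pics/{n}0.png',cv2.resize(im[:,:,::-1],(768,576)))
    print(n,c)
o=bot.get_obs();print(o)
E
```

```text
top {'fovy': 53.83357115098178, 'cx': 253.06095540980297, 'cy': 189.95441514756217, 'view': array([[ 0.0502931 , -0.99872463,  0.00444119, -0.00358555],
       [-0.96835764, -0.04985132, -0.24453697,  0.61160223],
       [ 0.24444649,  0.00799786, -0.9696298 ,  0.80451041],
       [ 0.        ,  0.        ,  0.        ,  1.        ]])}
side {'fovy': 46.70985977954156, 'cx': 255.11800602648373, 'cy': 191.86560792332375, 'view': array([[ 0.95357834, -0.30051663, -0.01944485, -0.54193361],
       [-0.23490934, -0.70188809, -0.6724364 ,  0.18853773],
       [ 0.18843021,  0.64578856, -0.73989944,  0.88480348],
       [ 0.        ,  0.        ,  0.        ,  1.        ]])}
{'t': 0.1, 'q': array([-1.25911976,  0.47772697,  0.02231506,  1.55632576, -0.01151087,
        1.109282  , -0.08313182]), 'joint_vel': array([ 7.85478308e-05, -2.52192656e-03, -7.19594926e-04, -2.99913001e-03,
        2.67057468e-04,  1.73982351e-03,  1.18301325e-03]), 'joint_torque': array([ 4.89784550e-03, -5.97760105e+01,  1.61383934e+00, -2.81954420e+01,
        1.27958728e-02,  5.02384908e-03, -1.72630183e-05]), 'eef_pos': array([0.27489259, 0.61596244, 0.25242729]), 'tool_rot': array([-1.21528503e-04,  2.08346581e-01,  9.78054728e-01, -7.98109578e-04]), 'contact_force': array([0.63978953, 0.20095136, 0.1149493 ]), 'torque': array([-0.03910996,  0.03383482,  0.02167627]), 'grasp_force': 0.0, 'gripper_width': 1.004026219486367}
```

View pics/top0.png

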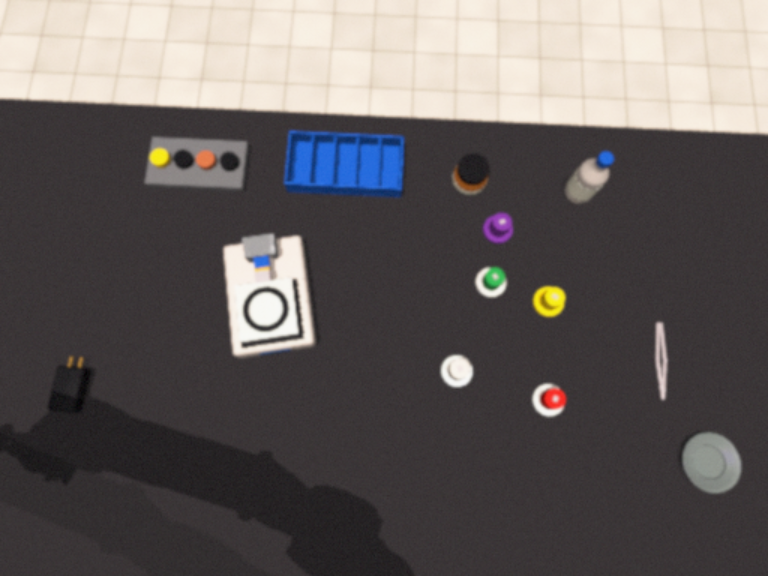

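View pics/side0.png

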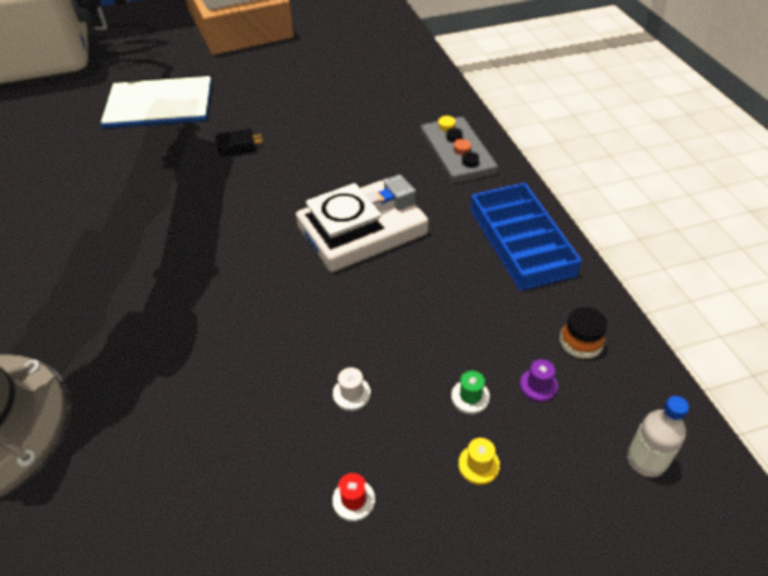

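The top view (768 px wide) shows the green mount near (492,281). Its neighbours are purple (498,227), yellow (549,300) and white (457,370). The stage ring is near (266,309), with the latch toward (260,245). The side view agrees: green at (471,388) and ring at (343,207).

```bash
python3 - <<'E'
from h import *
for n,g,r in(('top',(328,186),(177,206)),('side',(314,258),(228.5,138))):
    z=np.load(f'/tmp/{n}.npz'); im,d=z['im'],z['d']; c=bot.get_calibration(n); P=cloud(d,c)
    hsv=cv2.cvtColor(im,cv2.COLOR_RGB2HSV)
    m=cv2.inRange(hsv,(45,90,40),(85,255,255))
    k,l,s,ce=cv2.connectedComponentsWithStats(m); 
    for i in range(1,k):
        if s[i,4]>30:
            q=P[l==i]; q=q[np.isfinite(q).all(1)]
            t=q[abs(q[:,2]-.042)<.004]
            print(n,'green',ce[i],s[i,4],'zpct',np.percentile(q[:,2],[5,50,95]).round(4),'topface',len(t),t.mean(0).round(4), 'ctr range',((t.max(0)+t.min(0))/2).round(4))
    # foot + cylinder by height: all pts z>4mm within 40mm of it
    gg=P[(P[...,2]>.004)&(np.hypot(P[...,0]-t[:,0].mean(),P[...,1]-t[:,1].mean())<.04)]
    print(' object mid',((gg.max(0)+gg.min(0))/2).round(4),(gg.max(0)-gg.min(0)).round(4))
    # ring
    gray=cv2.cvtColor(im,cv2.COLOR_RGB2GRAY); u,v=map(int,r)
    w=(gray<100).astype(np.uint8)
    cs,h=cv2.findContours(w,cv2.RETR_CCOMP,cv2.CHAIN_APPROX_NONE)
    for a in cs:
        x,y,ww,hh=cv2.boundingRect(a)
        if len(a)>25 and x<u<x+ww and y<v<y+hh and ww<60:
            e=cv2.fitEllipse(a); print(' ring',np.round(e[0],2),np.round(e[1],2),[ray(*e[0],zz,c).round(4) for zz in(.066,.069)], 'z',P[v,u,2].round(4))
    near=np.hypot(P[...,0]-P[v,u,0],P[...,1]-P[v,u,1])
    pad=(near<.07)&(abs(P[...,2]-.066)<.006)&(gray>130)
    rect=cv2.minAreaRect((P[pad][:,:2]*1000).astype(np.float32)); print(' pad',rect,np.median(P[pad][:,2]))
    b=cv2.inRange(hsv,(100,120,60),(130,255,255)).astype(bool)&(near<.12)&(P[...,2]>.04)
    print(' blue tongue',P[b].mean(0).round(4),b.sum())
    gd=(near<.16)&(near>.07)&(abs(P[...,2]-.068)<.006); print(' guide',P[gd].mean(0).round(4),gd.sum())
E
```

```text
top green [329.32608696 184.62318841] 138 zpct [0.0223 0.0426 0.0455] topface 109 [ 0.6442 -0.1582  0.0429] ctr range [ 0.6444 -0.1581  0.0423]
 object mid [ 0.6452 -0.1595  0.0253] [0.0752 0.0731 0.0426]
 ring [176.76 205.66] [26.86 28.35] [array([0.5667, 0.2032, 0.066 ]), array([0.5661, 0.2025, 0.069 ])] z 0.0669
 ring [176.66 205.57] [24.53 25.66] [array([0.5669, 0.2034, 0.066 ]), array([0.5663, 0.2028, 0.069 ])] z 0.0669
 ring [201.3 224.1] [22.93 26.85] [array([0.5264, 0.1425, 0.066 ]), array([0.526 , 0.1421, 0.069 ])] z 0.0669
 pad ((578.3458251953125, 204.2203369140625), (112.95252227783203, 89.58921813964844), 11.94909954071045) 0.06717104452778294
 blue tongue [0.6451 0.2192 0.0617] 63
 guide [0.6654 0.2215 0.0681] 343
side green [314.33450704 256.97535211] 284 zpct [0.0019 0.0403 0.0434] topface 163 [ 0.6418 -0.159   0.0418] ctr range [ 0.6423 -0.1582  0.042 ]
 object mid [ 0.642  -0.154   0.0251] [0.0492 0.058  0.0421]
 ring [228.28 137.84] [16.82 25.99] [array([0.5654, 0.2019, 0.066 ]), array([0.5647, 0.1985, 0.069 ])] z 0.0665
 pad ((577.038818359375, 203.6219482421875), (113.03160858154297, 93.20724487304688), 11.234606742858887) 0.06632694491979829
 blue tongue [0.6442 0.2149 0.0606] 53
 guide [0.6648 0.2197 0.0671] 232
```

{"op": "servo_tool", "data": {
  "motion": [
    [[0.7,0.46,-0.967,-0.15,0],[0.7,0.46,-0.967,-0.15,0],[0.7,0.46,-0.967,-0.15,0],[0.7,0.46,-0.967,-0.15,0],[0.7,0.46,-0.967,-0.15,0],[0.7,0.46,-0.967,-0.15,0],[0.7,0.46,-0.967,-0.15,0],[0.7,0.46,-0.967,-0.15,0],[0.7,0.46,-0.967,-0.15,0],[0.7,0.46,-0.967,-0.15,0],[0.7,0.46,-0.967,-0.15,0],[0.7,0.46,-0.967,-0.15,0],[0.7,0.46,-0.967,-0.15,0],[0.7,0.46,-0.967,-0.15,0],[0.7,0.46,-0.967,-0.15,0],[0.7,0.46,-0.967,-0.15,0],[0.7,0.46,-0.967,-0.15,0],[0.7,0.46,-0.967,-0.15,0],[0.7,0.46,-0.967,-0.15,0],[0.7,0.46,-0.967,-0.15,0]]
  ],
  "newtons": 30
}}

```text
t: 2.1
eef_pos: [0.6434, -0.1587, 0.1326]
tool_rot: [-0.0, 0.208, 0.978, 0.0]
contact_force: [1.0, -0.1, 0.3]
gripper_width: 0.7
grasp_force: 0.0
```

{"op": "servo_tool", "data": {
  "motion": [
    [[0.65,0,0,-0.9,0],[0.65,0,0,-0.9,0],[0.65,0,0,-0.66,0],[0.65,0,0,0,0],[0.2,0,0,0,0],[0.2,0,0,0,0],[0.2,0,0,0,0],[0.2,0,0,0,0],[0.2,0,0,0,0]]
  ],
  "newtons": 20
}}

```text
t: 3.0
eef_pos: [0.644, -0.1573, 0.0364]
tool_rot: [0.001, 0.208, 0.978, 0.0]
contact_force: [-1.0, 0.9, 6.9]
gripper_width: 0.366
grasp_force: 21.8
```

```bash
python3 - <<'E'
from station import bot
o=bot.get_obs();print(o['q'].round(3),o['eef_pos'],o['gripper_width'],o['grasp_force'])
E
```

```text
[ 1.000e-03  7.160e-01  2.050e-01  1.737e+00 -2.080e-01  7.070e-01
  1.466e+00] [ 0.64403    -0.1572725   0.03642364] 0.36557225290221995 21.823558509349823
```

{"op": "servo_tool", "data": {
  "motion": [
    [[0.6,0,0,0.12,0],[0.6,0,0,0,0.5],[0.6,0,0,0,1],[0.6,0,0,0,1],[0.6,0,0,0,1],[0.6,0,0,0,1],[0.6,0,0,0,1],[0.6,0,0,0,1],[0.6,0,0,0,1],[0.6,0,0,0,1],[0.6,0,0,0,1],[0.6,0,0,0,1],[0.6,0,0,0,1],[0.6,0,0,0,1],[0.6,0,0,0,0.6],[0.2,0,0,0,0],[0.2,0,0,0,0],[0.2,0,0,0,0],[0.2,0,0,0,0],[0.2,0,0,0,0]]
  ],
  "newtons": 40
}}

```text
t: 5.0
eef_pos: [0.6433, -0.1574, 0.0401]
tool_rot: [0.0, -0.545, 0.839, -0.0]
contact_force: [-0.5, -0.4, 4.9]
gripper_width: 0.361
grasp_force: 40.0
```

{"op": "servo_tool", "data": {
  "motion": [
    [[0.2,0,0,0.5,0],[0.2,0,0,1,0],[0.2,0,0,1,0],[0.2,-0.1,0.4,0,0],[0.2,-0.193,0.9,0,0],[0.2,-0.193,0.9,0,0],[0.2,-0.193,0.9,0,0],[0.2,-0.193,0.9,0,0],[0.2,-0.193,0.9,0,0],[0.2,-0.193,0.9,0,0],[0.2,-0.193,0.9,0,0],[0.2,-0.193,0.9,0,0],[0.2,-0.193,0.9,0,0],[0.2,-0.1,0.5,0,0],[0.2,0,0,0,0],[0.2,0,0,0,0]]
  ]
}}

```text
t: 6.6
eef_pos: [0.5648, 0.203, 0.1389]
tool_rot: [-0.001, -0.545, 0.838, 0.0]
contact_force: [0.1, -0.3, -1.6]
gripper_width: 0.357
grasp_force: 39.9
```

```bash
python3 - <<'E'
from h import *
o=bot.get_obs();print(o['eef_pos'].round(4),o['contact_force'],o['q'].round(2))
ims=[]
for n in('top','side'):
    im,d,c=grab(n)
    u,v=(177,206) if n=='top' else (228,138)
    ims.append(cv2.resize(im[v-70:v+50,u-60:u+60,::-1],(400,400),interpolation=cv2.INTER_CUBIC))
cv2.imwrite('pics/hover.png',np.hstack(ims))
E
```

```text
[0.5648 0.203  0.1389] [ 0.10818688 -0.25285187 -1.59338125] [-0.23  0.5  -0.28  1.82  0.18  0.84  2.12]
```

View pics/hover.png

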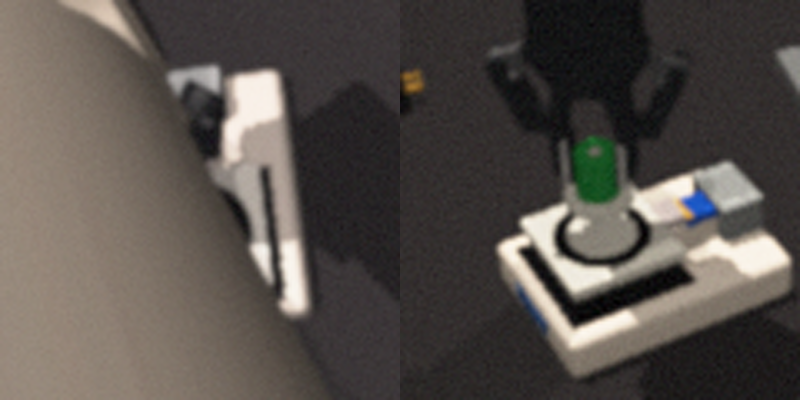

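The side crop shows the green mount held upright at about (597,168), with the ring below it at (603,235). The arm hides the top view. I'll compare the mount and the ring in the side camera.

```bash
python3 - <<'E'
from h import *
from scipy.optimize import least_squares
c=bot.get_calibration('side')
D=[];I=[]
for i in range(3):
    im,d,_=grab('side'); D.append(d);I.append(im)
d=np.median(D,0);im=np.mean(I,0).astype(np.uint8); P=cloud(d,c)
tcp=bot.get_obs()['eef_pos']
hsv=cv2.cvtColor(im,cv2.COLOR_RGB2HSV)
m=cv2.inRange(hsv,(45,90,40),(85,255,255)); m[:, :190]=0;m[:,270:]=0;m[:80]=0;m[160:]=0
q=P[m>0]; q=q[abs(q-tcp).max(1)<.05]
print('tcp',tcp.round(4),'z pct',np.percentile(q[:,2],[2,50,98]).round(4))
t=q[abs(q[:,2]-.1408)<.003]; print('top face',len(t),t.mean(0).round(4),((t.max(0)+t.min(0))/2).round(4))
s=q[(q[:,2]<.134)&(q[:,2]>.110)]
r=least_squares(lambda p:np.hypot(s[:,0]-p[0],s[:,1]-p[1])-.016,tcp[:2],loss='soft_l1',f_scale=.001)
print('cyl fit',len(s),r.x.round(4),np.std(r.fun).round(4))
# silhouette left/right mid in rows
for v in range(108,130,3):
    cc=np.where(m[v])[0]
    if len(cc): print(v,cc.min(),cc.max(),end='; ')
# foot points
# ring fit, plane, ring height
gray=cv2.cvtColor(im,cv2.COLOR_RGB2GRAY)
near=np.hypot(P[...,0]-.566,P[...,1]-.2025)
dk=(gray<90)&(near<.04)&(P[...,2]>.055); wt=(gray>140)&(near<.045)&(near>.037)&(abs(P[...,2]-.066)<.008)
print('\nring px',dk.sum(),P[dk].mean(0).round(4),np.median(P[dk][:,2]).round(4),'plate z',np.median(P[wt][:,2]).round(4))
R=P[dk];R=R[abs(R[:,2]-.067)<.005]; f=least_squares(lambda p:np.hypot(R[:,0]-p[0],R[:,1]-p[1])-p[2],[.566,.2025,.031]); print('ring fit',f.x.round(4))
for n in('top','side'):
    z=np.load(f'/tmp/{n}.npz')
E
```

```text
tcp [0.5659 0.2013 0.1395] z pct [0.1094 0.1339 0.1425]
top face 94 [0.5651 0.1995 0.141 ] [0.5652 0.2005 0.1405]
cyl fit 105 [0.5668 0.2019] 0.0009
111 221 232; 114 220 232; 117 220 232; 120 220 232; 123 221 232; 126 222 232; 
ring px 3729 [0.5604 0.1801 0.2725] 0.2838 plate z 0.0662
ring fit [0.5655 0.2016 0.0306]
```

{"op": "servo_tool", "data": {
  "motion": [
    [[0.2,0,0.02,-0.3,0],[0.2,0,0,-0.35,0],[0.2,0,0,0,0],[0.2,0,0,0,0]]
  ]
}}

```text
t: 7.25
eef_pos: [0.5651, 0.2033, 0.1127]
tool_rot: [-0.001, -0.545, 0.839, 0.0]
contact_force: [-0.0, -0.8, -0.7]
gripper_width: 0.364
grasp_force: 39.9
```

```bash
python3 - <<'E'
from h import *
E=[]
I=[]
for i in range(3):
    im,d,c=grab('side'); I.append(im); o=bot.get_obs(); E.append(o['eef_pos'])
print(np.mean(E,0).round(4),np.std(E,0).round(4),o['contact_force'].round(1))
im=np.mean(I,0).astype(np.uint8); np.savez('/tmp/hov.npz',im=im)
cv2.imwrite('pics/hover2.png',cv2.resize(im[100:160,198:263,::-1],(780,720),interpolation=cv2.INTER_CUBIC)[:600])
E
```

```text
[0.5657 0.2037 0.1137] [0.0002 0.0001 0.0003] [-0.3 -0.1 -0.5]
```

View pics/hover2.png

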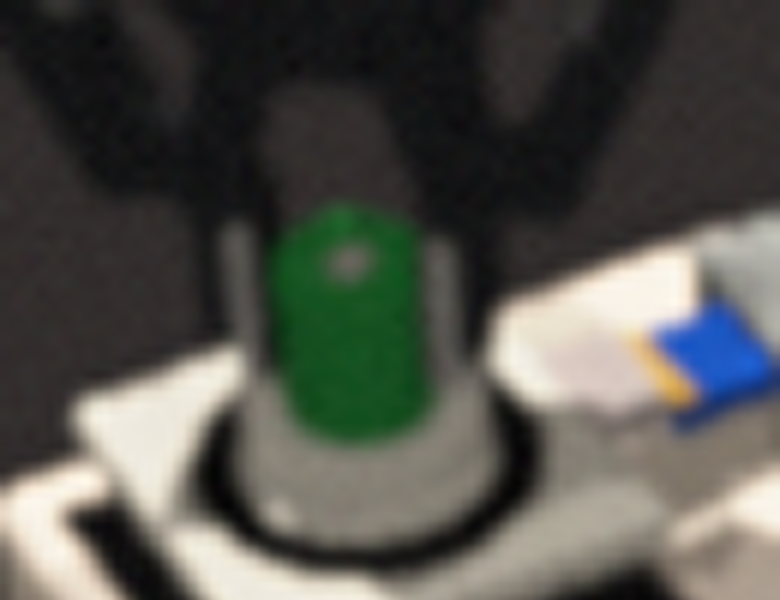

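The crop shows the foot just above the ring. Laterally it is centred: the foot spans x 238–500 and the ring 195–542. I'll check the depth direction numerically by projecting the known circles.

```bash
python3 - <<'E'
from h import *
c=bot.get_calibration('side'); V=np.array(c['view']); f=192/np.tan(np.radians(c['fovy'])/2)
def pr(x,y,z):
    p=V@np.array([x,y,z,1]); return np.array([c['cx']+f*p[0]/p[2],c['cy']+f*p[1]/p[2]])
def circ(x,y,z,r):
    a=np.linspace(0,2*np.pi,200); return np.array([pr(x+r*np.cos(t),y+r*np.sin(t),z) for t in a])
im=np.load('/tmp/hov.npz')['im']; g=cv2.cvtColor(im,cv2.COLOR_RGB2GRAY)
for n,a in(('foot bottom',(.5657,.2033,.0735,.025)),('foot top',(.5657,.2033,.0815,.025)),('green bot',(.5657,.2033,.0815,.016)),('green top',(.5657,.2033,.1155,.016)),('ring in',(.5655,.2018,.066,.026)),('ring out',(.5655,.2018,.066,.036))):
    k=circ(*a); print(n,'u',k[:,0].min().round(1),k[:,0].max().round(1),'v',k[:,1].min().round(1),k[:,1].max().round(1))
hsv=cv2.cvtColor(im,cv2.COLOR_RGB2HSV); m=cv2.inRange(hsv,(45,90,40),(85,255,255)); m[:,:200]=0;m[:,260:]=0;m[:90]=0;m[160:]=0
print('green bbox',cv2.boundingRect(m))
for u in(224,227,230): print(u,[int(x) for x in g[132:153,u]])
print('row139',[int(x) for x in g[139,208:248]])
z=np.load('/tmp/side.npz')
# fresh empty ring column profile from first picture
a=cv2.imread('pics/side0.png',0); a=cv2.resize(a,(512,384),interpolation=cv2.INTER_AREA)
print('empty col228',[int(x) for x in a[120:155,228]],'row138',[int(x) for x in a[138,208:248]])
E
```

```text
foot bottom u 217.6 238.5 v 128.4 142.0
foot top u 217.4 238.3 v 125.8 139.4
green bot u 221.1 234.5 v 128.2 136.9
green top u 220.0 233.8 v 117.0 125.6
ring in u 217.6 239.1 v 130.9 145.1
ring out u 213.4 243.3 v 128.2 147.9
green bbox (220, 117, 14, 20)
224 [55, 52, 55, 67, 92, 119, 134, 131, 128, 127, 129, 128, 111, 66, 30, 96, 198, 232, 233, 236, 235]
227 [56, 57, 55, 57, 70, 106, 127, 131, 129, 125, 124, 131, 123, 78, 28, 83, 193, 233, 236, 234, 217]
230 [57, 56, 54, 58, 85, 115, 127, 129, 127, 127, 132, 129, 104, 60, 23, 47, 110, 167, 207, 207, 167]
row139 [211, 231, 235, 231, 200, 129, 50, 10, 15, 52, 96, 122, 128, 132, 131, 132, 131, 130, 132, 131, 128, 131, 129, 129, 128, 125, 122, 121, 122, 124, 102, 60, 18, 13, 41, 87, 121, 128, 131, 136]
empty col228 [46, 45, 47, 60, 135, 212, 247, 244, 190, 113, 133, 212, 245, 247, 247, 248, 247, 247, 247, 248, 248, 248, 248, 248, 232, 171, 78, 108, 217, 245, 248, 244, 215, 165, 118] row138 [242, 247, 247, 248, 244, 219, 113, 43, 63, 139, 225, 245, 248, 247, 247, 247, 246, 247, 248, 247, 247, 247, 248, 248, 248, 247, 248, 248, 248, 248, 230, 171, 66, 31, 96, 187, 242, 248, 247, 247]
```

{"op": "servo_tool", "data": {
  "motion": [
    [[0.2,0,0,-0.08,0],[0.2,0,0,-0.05,0],[0.2,0,0,-0.04,0],[0.2,0,0,0,0]]
  ]
}}

```text
t: 7.8
eef_pos: [0.5655, 0.2035, 0.1066]
tool_rot: [-0.0, -0.545, 0.839, 0.0]
contact_force: [0.3, -0.4, -0.6]
gripper_width: 0.36
grasp_force: 39.9
```

{"op": "servo_tool", "data": {
  "motion": [
    [[0.2,0,0,-0.02,0],[0.2,0,0,-0.02,0],[0.2,0,0,0,0]]
  ]
}}

```text
t: 8.1
eef_pos: [0.5657, 0.2036, 0.1056]
tool_rot: [0.0, -0.545, 0.839, -0.0]
contact_force: [-0.6, 0.1, 2.2]
gripper_width: 0.362
grasp_force: 40.2
```

{"op": "servo_tool", "data": {
  "motion": [
    [[0.6,0,0,0,0],[0.6,0,0,0,0],[0.6,0,0,0.5,0],[0.6,0,0,1,0],[0.4,0,0,0.5,0],[0.1,0,0,0,0]]
  ]
}}

```text
t: 8.7
eef_pos: [0.5676, 0.2046, 0.1888]
tool_rot: [0.003, -0.545, 0.839, -0.001]
contact_force: [-0.3, 0.1, 0.0]
gripper_width: 0.268
grasp_force: 0.0
```

```bash
python3 - <<'E'
from h import *
I=[];D=[]
for i in range(3):
    im,d,c=grab('side'); I.append(im); D.append(d)
im=np.mean(I,0).astype(np.uint8);d=np.median(D,0);P=cloud(d,c)
o=bot.get_obs();print(o['eef_pos'].round(4),o['contact_force'].round(1),o['t'])
hsv=cv2.cvtColor(im,cv2.COLOR_RGB2HSV); m=cv2.inRange(hsv,(45,90,40),(85,255,255)); m[:,:200]=0;m[:,260:]=0;m[:90]=0;m[160:]=0
print('green bbox',cv2.boundingRect(m)); q=P[m>0]; q=q[abs(q[:,2]-.09)<.04]; print(np.percentile(q[:,2],[3,50,97]).round(4)); t=q[q[:,2]>.104]; print('top',t.mean(0).round(4),((t.max(0)+t.min(0))/2).round(4))
g=cv2.cvtColor(im,cv2.COLOR_RGB2GRAY); near=np.hypot(P[...,0]-.566,P[...,1]-.2025); wt=(g>140)&(near<.05)&(near>.037)&(abs(P[...,2]-.066)<.008); print('plate',np.median(P[wt][:,2]))
cv2.imwrite('pics/placed.png',cv2.resize(im[95:155,198:263,::-1],(650,600),interpolation=cv2.INTER_CUBIC))
E
```

```text
[0.5651 0.2033 0.1844] [-1.1 -0.4 -0.6] 8.85
green bbox (221, 119, 13, 20)
[0.0773 0.1018 0.1096]
top [0.5653 0.2016 0.108 ] [0.5659 0.2026 0.1073]
plate 0.06615332171868232
```

View pics/placed.png

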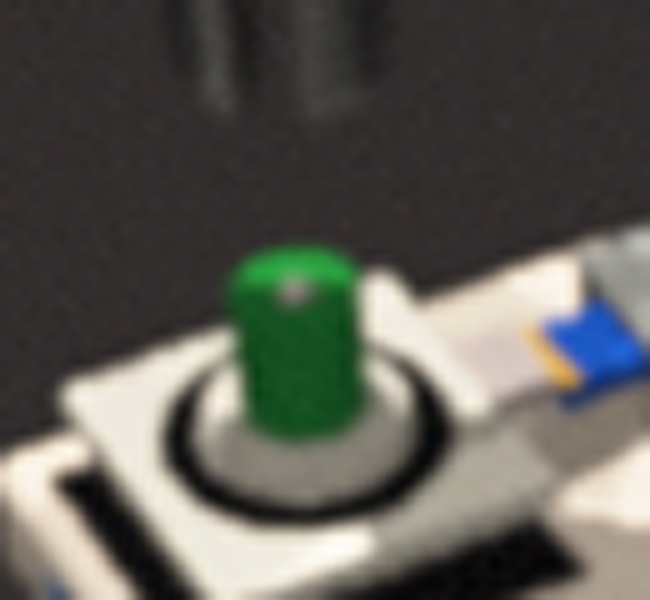

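The mount stands upright in the ring. Ring and foot are concentric near (305,430), the top is at about 0.108 m, and the platform is still up at 0.066 m. Next I press on the mount's top with the fingers shut.

{"op": "servo_tool", "data": {
  "motion": [
    [[0,0,0,-0.5,0],[0,0,0,-0.5,0],[0,0,0,-0.2,0],[0,0,0,-0.15,0],[0,0,0,-0.1,0],[0,0,0,-0.1,0],[0,0,0,-0.1,0],[0,0,0,0,0]]
  ]
}}

```text
t: 9.65
eef_pos: [0.5654, 0.2035, 0.1198]
tool_rot: [-0.0, -0.545, 0.839, -0.0]
contact_force: [-3.5, -0.8, 5.7]
gripper_width: 0.001
grasp_force: 2.6
```

{"op": "servo_tool", "data": {
  "motion": [
    [[0,0,0,-0.1,0],[0,0,0,-0.07,0],[0,0,0,-0.05,0],[0,0,0,0,0]]
  ]
}}

```text
t: 10.05
eef_pos: [0.5658, 0.2037, 0.114]
tool_rot: [0.0, -0.545, 0.839, -0.001]
contact_force: [-10.1, -4.6, 26.6]
gripper_width: 0.001
grasp_force: 13.1
```

{"op": "servo_tool", "data": {
  "motion": [
    [[0,0,0,0.02,0],[0,0,0,0,0],[0,0,0,0,0],[0,0,0,0,0],[0,0,0,0,0],[0,0,0,0,0],[0,0,0,0,0],[0,0,0,0,0],[0,0,0,0,0],[0,0,0,0,0],[0,0,0,0,0],[0,0,0,0,0],[0,0,0,0,0],[0,0,0,0,0],[0,0,0,0,0],[0,0,0,0,0],[0,0,0,0,0],[0,0,0,0,0]]
  ]
}}

```text
t: 11.85
eef_pos: [0.5658, 0.2037, 0.1141]
tool_rot: [0.0, -0.545, 0.839, -0.0]
contact_force: [-8.3, -3.5, 18.8]
gripper_width: 0.003
grasp_force: 9.9
```

```bash
python3 - <<'E'
from h import *
im,d,c=grab('side')
cv2.imwrite('pics/press.png',cv2.resize(im[95:155,198:268,::-1],(700,600),interpolation=cv2.INTER_CUBIC))
E
```

```text
(no output)
```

View pics/press.png

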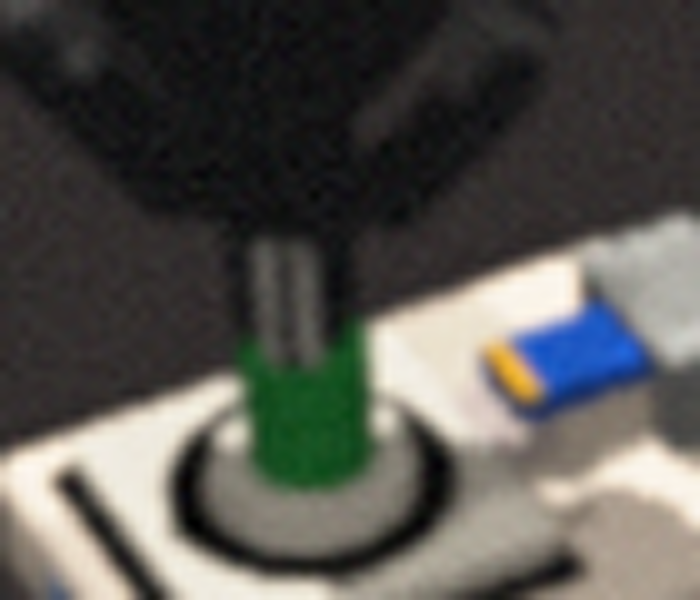

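The blue tongue's yellow tip has moved from about (550,360) to (510,375), roughly 10 mm, so it is fully out over the ear. I'll let up gently, back away and check.

{"op": "servo_tool", "data": {
  "motion": [
    [[0,0,0,0,0],[0,0,0,0,0],[0,0,0,0,0],[0,0,0,0.05,0],[0,0,0,0.1,0],[0,0,0,0.3,0],[0,0,0,1,0],[0,0,0,1,0],[0,0,0,1,0],[0,0,-0.8,0.5,0],[0,0,-0.8,0,0],[0,0,-0.8,0,0],[0,0,-0.8,0,0],[0,0,-0.8,0,0],[0,0,-0.8,0,0],[0,0,0,0,0]]
  ]
}}

```text
t: 13.5
eef_pos: [0.5659, 0.0057, 0.2701]
tool_rot: [-0.0, -0.542, 0.841, -0.001]
contact_force: [-1.3, -0.8, -0.3]
gripper_width: -0.005
grasp_force: 0.0
```

```bash
python3 - <<'E'
from h import *
ims=[]
for n,(v,u) in(('top',(160,135)),('side',(95,198))):
    im,d,c=grab(n); P=cloud(d,c); g=cv2.cvtColor(im,cv2.COLOR_RGB2GRAY)
    near=np.hypot(P[...,0]-.566,P[...,1]-.2025); wt=(g>140)&(near<.05)&(near>.037)&(P[...,2]>.043)&(P[...,2]<.075); print(n,'plate z',np.median(P[wt][:,2]).round(4))
    m=cv2.inRange(cv2.cvtColor(im,cv2.COLOR_RGB2HSV),(45,90,40),(85,255,255))>0; q=P[m&(near<.05)]; t=q[q[:,2]>np.percentile(q[:,2],95)-.006]; print('top face',t.mean(0).round(4))
    ims.append(cv2.resize(im[v:v+90,u:u+70,::-1],(400,514),interpolation=cv2.INTER_CUBIC))
cv2.imwrite('pics/end.png',np.hstack(ims)); print(bot.get_obs()['t'])
E
```

```text
top plate z 0.0545
top face [0.5681 0.2038 0.0963]
side plate z 0.0537
top face [0.5665 0.2024 0.0955]
13.6
```

View pics/end.png

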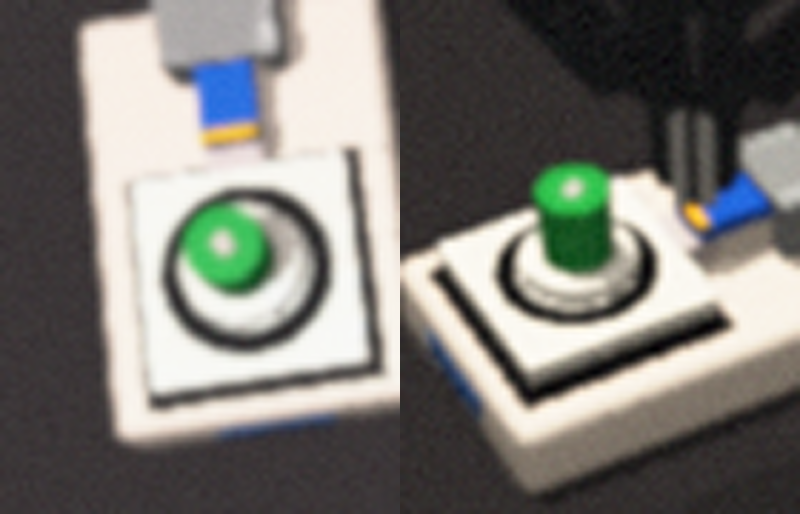

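The platform rests at about 0.054 m, which is the latched height. The tongue is out over the ear, and the mount stands centred and upright with its top at about 0.0955 m. The robot is clear of everything.

```bash
python3 -c "
from station import bot
print(bot.hand_in())"
```

```text
the job is handed in; nothing more can be done
None
```

The green mount stands upright in the ring, the platform is latched down under the blue tongue, the arm is clear, and I handed the job in at about 13.6 s.

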